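# Lock the specimen post into the bench stand

### The job

On this microsurgery practice bench, take the flat-topped specimen post out of the white rack and set its tapered shank loosely in the socket of the bench stand, then let go of it. Then tap it down from above until the taper locks and its collar sits flush on the stand. Leave the other two posts standing in the rack.

Things in the scene. Friction and masses are not known exactly. Their poses are not given: they have to be found in the camera images.
- flat_post: Post to move, 0.18 kg: plain metal drum 40 mm across, 36 tall, flat top; below it a collar 48 across, 6 thick, then a tapered shank 42 long (23 across at the collar, 11 near its bevelled tip). Origin on the axis at the collar's underside, z up: top at +42 mm, tip at -42. Starts upright, hung by its collar in one of the rack's three holes (which one varies).
- ball_post: Bystander, stays in the rack: same shank and collar, an 18 mm thick neck and a 30 mm ball, 52 mm tall above the collar's underside (its origin). The rack: a fixed white plastic block 100 x 290 mm, 60 high, three 29 mm through holes in a row along its middle, 95 mm apart, a post in each; the row's direction follows from the posts.
- fork_post: Bystander, stays in the rack: same shank and collar, an 18 mm thick neck and a two-pronged fork 44 mm wide, 52 mm tall above the collar's underside (its origin).
- socket (a point): Centre of the socket mouth, z up, in the flat top (68 mm across, 75 above the table) of a steel turret on a fixed grey base 140 mm square. Mouth 35 mm wide, funnelling to 23 at 6 deep, then a sprung taper; 45 deep. A shank let down freely stops with its collar about 9 mm above the top. Pushing it home takes 10 to 20 N; it stays as deep as it is pushed.
Things that resemble listed ones, but are neither listed nor needed, are in the scene too. What is shaped like the flat_post but purple is not meant. Of the things shaped like the part that bears socket, the grey one is meant.

How it is judged:
By the outcome, as a careful person would: the job done as asked, in the order asked, and still so for the second after the job is handed in, with the robot touching nothing.
It also fails if it takes over 42 s, if anything falls off the work surface, if the arm or the gripper's body presses on something with over 40 N, if the wrist force passes 120 N, or if a joint passes its speed limit or range.

### The arm

A 6-joint arm with a two-finger parallel gripper is mounted at the origin on the work surface. World frame = base frame: x ahead of the robot, y to its left, z up, the work surface at z = 0. Lengths are in m, angles in rad, forces in N, time in s.
With the tool pointing down it reaches from about 0.35 to 0.875 m from the base axis. Payload 4.2 kg.
Tool frame: the origin (TCP) lies at the very end of the fingers, on their centre line; the grasp point (between the pads) lies 19 mm behind it; x points along the fingers, y is the direction in which the jaws open and shut, and the axes are right-handed (so a half turn about x gives the same grasp; the last joint's range is limited). The gripper opens to 85 mm and grips with 20 to 120 N. Pads are 22 mm wide; open, the fingers measure 114 mm over their backs; the gripper's body (76 mm by 85 mm) begins 54 mm behind the grasp point. The pads swing forward as they close: fully open they stand 13 mm farther back than shut.
Start: joints at [-1.042, 0.385, 0.008, 0, -1.194, -0.259], TCP at [0.167, -0.602, 0.231] pointing down, gripper open.
Joint ranges: [-3.14, 3.14], [-1.21, 2.06], [-1.07, 1.41], [-3.16, 2.05], [-2.99, -0.16], [-3.1, 3.1]. Speed limits (rad/s): [2.79, 2.79, 3.14, 3.14, 3.14, 3.14].

### API

Orientations are given as a rotation vector (axis times angle).
In Python, from station import monitor, eyes, hand_in gives the robot as it stands. The module is installed in compiled form; this text tells all that it offers.
- The arm moves only by the tool apply_moves, never from a script. Its argument "targets" is a list that holds one entry, the list of rows, each a list of 6 numbers: the shift along the tool's x, y, z in mm, then the turn, a rotation vector about the tool's x, y, z in rad. A call has 1 to 10 rows; each row shifts and turns the commanded pose from where the row before left it, along the tool's axes as they then stand; what a row does not reach is not made up. A row lasts 1/8 s, in which the tool goes at most 62.5 mm and 10.7 degrees, less where a joint would pass 70% of its speed; a pose out of reach is approached as far as the arm can. A call is refused whole if a number of a shift passes 62.5 or a number of a turn 0.188, either way. A call with a gripper value outside its range is refused whole. "grip" is the closure, from 0 (fully open) to 1 (shut), set as the call begins (left out, the last holds). The fingers move at their own pace and stop on an object; "grip_force" is the grip in N (left out, the last holds). Time passes only in rows, so rows that do not move let the fingers close. It gives the time, the measured TCP pose, the force and the opening at its end, in the units of the state.
- monitor.get_state(): the state, without advancing time (a new reading comes with each control period).
- eyes.capture(name): name is "scene" or "top" or "wrist"; returns the picture (420x560x3 uint8, blue, green, red); there is no depth.
- eyes.camera_model(name): a dict with "fx", "fy", "cx", "cy" (pixels), "view" (4x4, takes a point from world to camera coordinates). Camera axes: x right, y down, z forward; pixel columns grow to the right and rows downward; lengths in m; the calibration is good to about 2 mm. The wrist camera is an equidistant fisheye: a pixel r from the principal point sees the ray r / f radians off the axis. A picture is of the moment at which its call begins: read the wrist's pose just before it. camera_model takes no time and is no camera call; for the wrist camera it gives the pose at the moment of the call.
- hand_in(): hands the job in, once; it reports no verdict.
The state is a dict: "t": time; "joint_pos": joint angles; "joint_velocities": joint speeds; "joint_efforts": joint torques, N m; "tool_pos": TCP position; "orientation": TCP orientation; "contact_force": force on the tool from outside, world axes, zero at the start; "torque": the same for the moment, N m; "gripper_width": opening from 0.0 (shut) to 1.0 (fully open).
Only numpy, scipy, OpenCV 4.12 (cv2) and the standard library are available. Lean on these libraries where they do the work, as an engineer would, in place of code of your own. Each camera call takes 0.05 s, during which the arm holds its last target.

## Working session

There is one attempt and no reset: what is moved stays moved. The work goes in short steps, Python scripts to look and compute and a tool call to move; the robot and the scene stay as the last step left them, time stands still between calls to the robot, and variables do not carry over. Pictures are saved under pics/ and viewed, and the job is handed in when it is done.

Besides the shell and the picture viewer there is one more tool, called as name([rows], argument=value, ...), one row to a line, values as JSON. apply_moves: Moves the arm, as the interface text tells. Its arguments: {"type":"object","properties":{"targets":{"type":"array"},"grip":{"type":"number"},"grip_force":{"type":"number"}},"required":["targets"]}

```bash
mkdir -p pics
python3 - <<'E'
from station import monitor, eyes
import cv2, numpy as np
print(monitor.get_state())
for n in ("scene","top","wrist"):
    m=eyes.camera_model(n); print(n,m['fx'],m['fy'],m['cx'],m['cy']); print(np.round(m['view'],4).tolist())
    cv2.imwrite(f"pics/{n}0.png",eyes.capture(n))
E
```

```text
{'t': 0.0, 'joint_pos': array([-1.04241010e+00,  3.85519737e-01,  6.63129025e-03, -5.29793270e-04,
       -1.19398384e+00, -2.58615061e-01]), 'joint_velocities': array([-0.00067034, -0.00044386, -0.00043826,  0.00067866, -0.00145235,
        0.00069846]), 'joint_efforts': array([ 1.24700305e-04, -3.92290699e+01,  1.88404548e+01,  4.18590367e+00,
       -4.62741911e-03, -3.36069195e-05]), 'tool_pos': array([ 0.16644952, -0.60182205,  0.23024137]), 'orientation': array([-0.20995996,  1.56075919,  0.21327659]), 'contact_force': array([0.68887611, 0.35793342, 0.1764231 ]), 'torque': array([ 0.00489686,  0.03892593, -0.01973741]), 'gripper_width': 1.0037010400500126}
scene 439.85096550613275 439.85096550613275 275.40190933727274 211.77200133794776
[[-0.0325, 0.9995, 0.0033, 0.0688], [0.8155, 0.0285, -0.578, -0.369], [-0.5778, -0.0161, -0.816, 1.3029], [0.0, 0.0, 0.0, 1.0]]
top 391.39297522628266 391.39297522628266 285.75221651420156 207.89385910915416
[[-0.0234, -0.9995, -0.0216, -0.0269], [-0.9934, 0.0257, -0.1121, 0.512], [0.1126, 0.0188, -0.9935, 0.8427], [0.0, 0.0, 0.0, 1.0]]
wrist 325.19226210127806 325.19226210127806 281.98854238663324 207.2101325759164
[[-0.2657, 0.964, 0.0017, 0.6249], [0.9281, 0.2553, 0.2711, -0.0365], [0.2609, 0.0736, -0.9625, 0.3791], [0.0, 0.0, 0.0, 1.0]]
```

View pics/scene0.png

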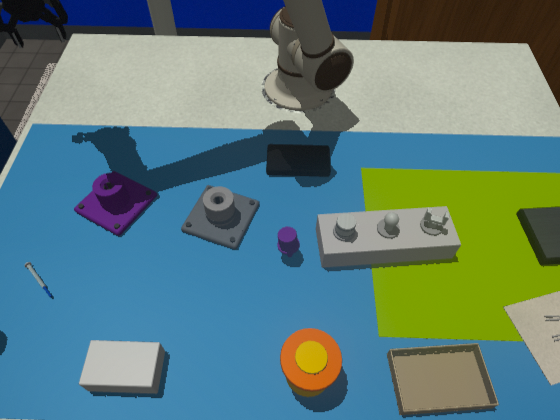

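View pics/top0.png

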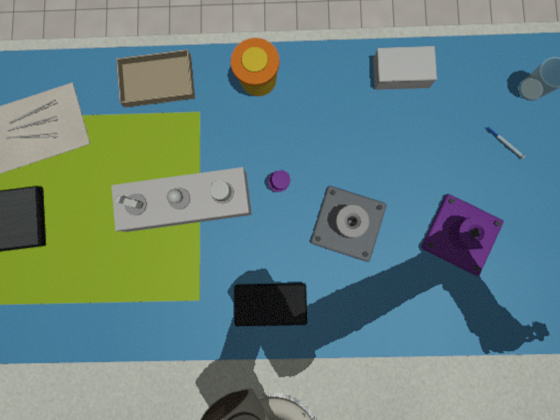

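View pics/wrist0.png

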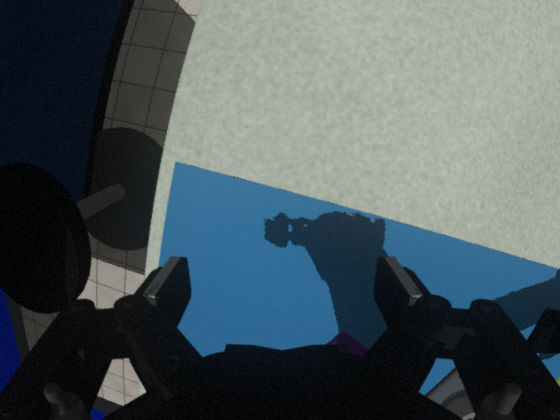

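The scene view shows the flat post's top at about (345,221), the ball at (391,219), the fork at (436,215) and the grey turret at (219,203). In the top view the flat post is at about (220,190) and the grey socket at (352,221). I'll zoom in on both for finer pixel positions.

Run:
```python
import cv2, numpy as np
s=cv2.imread('pics/scene0.png');t=cv2.imread('pics/top0.png')
def z(i,x,y,w,h,k): return cv2.resize(i[y:y+h,x:x+w],None,fx=k,fy=k,interpolation=cv2.INTER_CUBIC)
a=np.hstack([z(s,310,195,80,60,5),z(s,180,180,80,60,5)]);b=np.hstack([z(t,185,160,80,60,5),z(t,310,185,80,60,5)])
cv2.imwrite('pics/zoom0.png',np.vstack([a,b]))
```

```text
(no output)
```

View pics/zoom0.png

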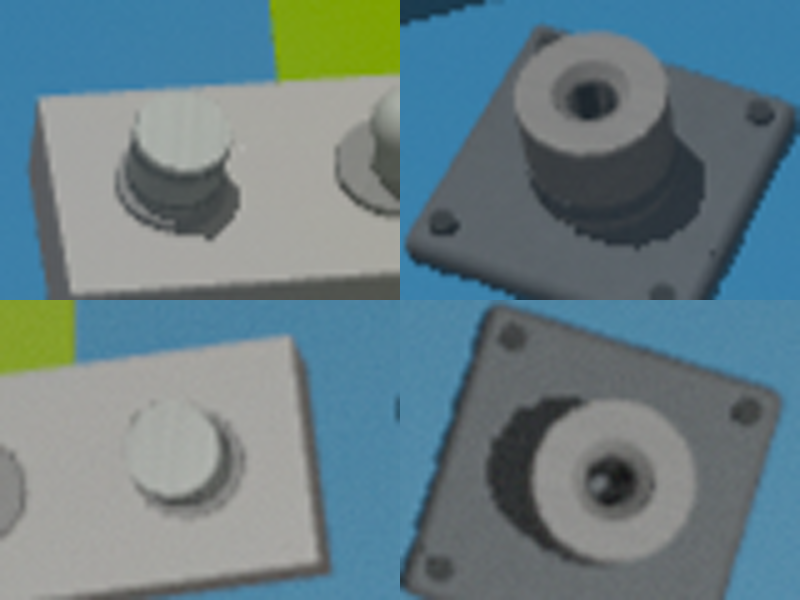

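```bash
cat > h.py <<'E'
from station import monitor, eyes
import cv2, numpy as np
from scipy.spatial.transform import Rotation as R
def ray(n,p,m=None):
    m=m or eyes.camera_model(n); V=np.array(m['view']); C=-V[:3,:3].T@V[:3,3]
    u=np.array([(p[0]-m['cx'])/m['fx'],(p[1]-m['cy'])/m['fy']])
    if n=='wrist':
        th=np.linalg.norm(u); d=np.r_[u/th*np.sin(th),np.cos(th)] if th>1e-9 else np.array([0,0,1.])
    else: d=np.r_[u,1]
    return C,V[:3,:3].T@d
def plane(n,p,z,m=None):
    C,d=ray(n,p,m); return C+d*(z-C[2])/d[2]
def tri(obs):
    A=np.zeros((3,3));b=np.zeros(3)
    for n,p in obs:
        C,d=ray(n,p); d=d/np.linalg.norm(d); P=np.eye(3)-np.outer(d,d); A+=P;b+=P@C
    return np.linalg.solve(A,b)
E
python3 - <<'E'
from h import *
np.set_printoptions(precision=4,suppress=True)
for nm,pt,ps,z in (("flat",(219.4,189.7),(345.9,221.2),.102+0.0),("sock",(352.4,220.8),(217.9,198.6),.075),("ballcollar",(179,199),(389,229),.066),("forkcollar",(134,205),(434,226),.066)):
    print(nm,plane('top',pt,z),plane('scene',ps,z),tri([('top',pt),('scene',ps)]))
# turret tops by mask
for n,w in (('top',(310,185,80,60)),('scene',(180,180,80,60))):
    im=cv2.imread(f'pics/{n}0.png');x,y,a,b=w
    g=cv2.cvtColor(im,cv2.COLOR_BGR2HSV)[y:y+b,x:x+a]
    mk=((g[...,2]>135)&(g[...,1]<60)).astype(np.uint8)
    c=max(cv2.findContours(mk,cv2.RETR_EXTERNAL,cv2.CHAIN_APPROX_NONE)[0],key=cv2.contourArea)
    e=cv2.fitEllipse(cv2.convexHull(c)); p=np.array(e[0])+[x,y]; print(n,p,e[1],cv2.contourArea(c),plane(n,p,.075))
# rack corners
for p in ((113,186),(243,168),(249,212),(118,230)): print(plane('top',p,.06))
E
```

```text
flat [0.5439 0.0946 0.102 ] [0.5453 0.0934 0.102 ] [0.5442 0.0943 0.1005]
sock [ 0.4751 -0.179   0.075 ] [ 0.4764 -0.1804  0.075 ] [ 0.4753 -0.18    0.0735]
ballcollar [0.532  0.1886 0.066 ] [0.5376 0.1902 0.066 ] [0.5331 0.1914 0.059 ]
forkcollar [0.5216 0.2858 0.066 ] [0.5266 0.2873 0.066 ] [0.5224 0.2892 0.0597]
top [352.5215 220.6488] (30.802427291870117, 31.28627586364746) 717.5 [ 0.4754 -0.1793  0.075 ]Traceback (most recent call last):
  File "<stdin>", line 11, in <module>
cv2.error: OpenCV(4.12.0) /io/opencv/modules/imgproc/src/shapedescr.cpp:361: error: (-201:Incorrect size of input array) There should be at least 5 points to fit the ellipse in function 'fitEllipseNoDirect'
```

```bash
cat >> h.py <<'E'
np.set_printoptions(precision=4,suppress=True)
def goal(p,yaw_jaw=None):
    """shift (mm) in tool axes to world point p, plus turn needed for tool straight down with jaws along yaw_jaw"""
    s=monitor.get_state(); T=R.from_rotvec(s['orientation']); M=T.as_matrix()
    print('t',round(s['t'],3),'pos',s['tool_pos'],'F',s['contact_force'],'w',round(s['gripper_width'],3),'j',s['joint_pos'])
    print('axes x,y,z:',M[:,0],M[:,1],M[:,2],'yaw y',np.degrees(np.arctan2(M[1,1],M[0,1])))
    print('shift',(M.T@(np.array(p)-s['tool_pos']))*1000)
    if yaw_jaw is not None:
        y=np.array([np.cos(yaw_jaw),np.sin(yaw_jaw),0]);x=np.array([0,0,-1.])
        G=np.column_stack([x,y,np.cross(x,y)]); print('turn',(T.inv()*R.from_matrix(G)).as_rotvec())
E
python3 -c "
from h import *
goal([.5445,.094,.16],np.radians(6))
goal([.5445,.094,.16],np.radians(96))"
```

```text
t 0.15 pos [ 0.1665 -0.602   0.2305] F [ 0.5107 -0.837  -0.1439] w 1.001 j [-1.0424  0.3854  0.0069 -0.0003 -1.194  -0.2586]
axes x,y,z: [-0.0005  0.0016 -1.    ] [-0.2664  0.9639  0.0016] [ 0.9639  0.2664 -0.0001] yaw y 105.45127670842858
shift [ 71.3661 569.9812 549.7817]
turn [ 1.7358 -0.0015 -0.0011]
t 0.15 pos [ 0.1665 -0.602   0.2305] F [ 0.5107 -0.837  -0.1439] w 1.001 j [-1.0424  0.3854  0.0069 -0.0003 -1.194  -0.2586]
axes x,y,z: [-0.0005  0.0016 -1.    ] [-0.2664  0.9639  0.0016] [ 0.9639  0.2664 -0.0001] yaw y 105.45127670842858
shift [ 71.3661 569.9812 549.7817]
turn [ 0.165  -0.0002 -0.0016]
```

apply_moves([
  [[0,0,0,0.165,0,0],[0,0,0,0,0,0]],
], grip=0.3, grip_force=40)

```text
t: 0.4
tool_pos: [0.1665, -0.6022, 0.2309]
orientation: [-0.083, 1.569, 0.084]
contact_force: [0.8, 0.2, -0.4]
gripper_width: 0.698
```

```bash
python3 -c "
from h import *
goal([.5445,.094,.20],np.radians(96))"
```

```text
t 0.4 pos [ 0.1665 -0.6022  0.2309] F [ 0.8339  0.2057 -0.3567] w 0.698 j [-1.0424  0.3851  0.0074 -0.0002 -1.194  -0.4218]
axes x,y,z: [-0.0003  0.0008 -1.    ] [-0.1064  0.9943  0.0008] [ 0.9943  0.1064 -0.0002] yaw y 96.1056703692917
shift [ 31.325  652.0035 449.8592]
turn [ 0.0018 -0.0002 -0.0008]
```

apply_moves([
  [[0,43.5,30,0,0,0],[0,43.5,30,0,0,0],[0,43.5,30,0,0,0],[0,43.5,30,0,0,0],[0,43.5,30,0,0,0],[0,43.5,30,0,0,0],[0,43.5,30,0,0,0],[0,43.5,30,0,0,0],[0,43.5,30,0,0,0]],
])

```text
t: 1.52
tool_pos: [0.3947, -0.1831, 0.2316]
orientation: [-0.085, 1.568, 0.085]
contact_force: [1.8, -0.6, -0.3]
gripper_width: 0.7
```

apply_moves([
  [[0,43.5,30,0,0,0],[0,43.5,30,0,0,0],[0,43.5,30,0,0,0],[0,43.5,30,0,0,0],[0,40,28,0,0,0],[0,0,0,0,0,0],[0,0,0,0,0,0]],
])

```text
t: 2.4
tool_pos: [0.5185, 0.0435, 0.231]
orientation: [-0.084, 1.57, 0.084]
contact_force: [0.4, -0.3, -0.2]
gripper_width: 0.704
```

```bash
python3 -c "
from h import *
goal([.5445,.094,.12],np.radians(96))
m=eyes.camera_model('wrist'); im=eyes.capture('wrist'); cv2.imwrite('pics/wrist1.png',im)
import pickle; pickle.dump(m,open('w1.pkl','wb'))"
```

```text
t 2.4 pos [0.5185 0.0435 0.231 ] F [ 0.4377 -0.3437 -0.2298] w 0.704 j [ 0.3957  0.2075 -0.2458 -0.0001 -1.1186 -1.8598]
axes x,y,z: [-0.0011 -0.0003 -1.    ] [-0.1065  0.9943 -0.0002] [ 0.9943  0.1065 -0.0011] yaw y 96.11314023231432
shift [110.9215  47.485   31.3079]
turn [ 0.002  -0.0011  0.0002]
```

View pics/wrist1.png

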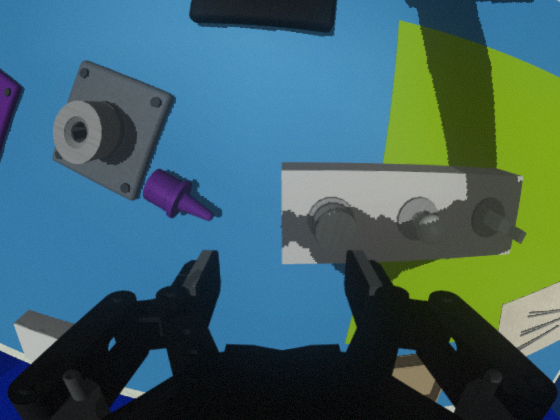

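The wrist view shows the flat post in the gripper's shadow at about (335,218), the grey turret's mouth at about (78,131), and the purple decoy post lying at (175,190). I'll cross-check both targets against this view.

Run:
```python
from h import *
import pickle; m=pickle.load(open('w1.pkl','rb'))
im=cv2.imread('pics/wrist1.png')
def z(x,y,w,h,k): return cv2.resize(im[y:y+h,x:x+w],None,fx=k,fy=k,interpolation=cv2.INTER_CUBIC)
a=z(290,180,80,80,5);a=cv2.convertScaleAbs(a,alpha=2.5)
cv2.imwrite('pics/zoom1.png',np.hstack([a,z(40,90,80,80,5)]))
print(plane('wrist',(335,218),.102,m),plane('wrist',(78,131),.075,m))
def proj(p):
    V=np.array(m['view']);c=V[:3,:3]@p+V[:3,3];r=np.hypot(*c[:2]);th=np.arctan2(r,c[2]);return c[:2]/r*th*m['fx']+[m['cx'],m['cy']]
print(proj(np.array([.5445,.094,.102])),proj(np.array([.4757,-.1797,.075])))
```

```text
[0.532  0.0914 0.102 ] [ 0.4747 -0.1771  0.075 ]
[335.6484 231.4903] [ 76.1246 131.893 ]
```

View pics/zoom1.png

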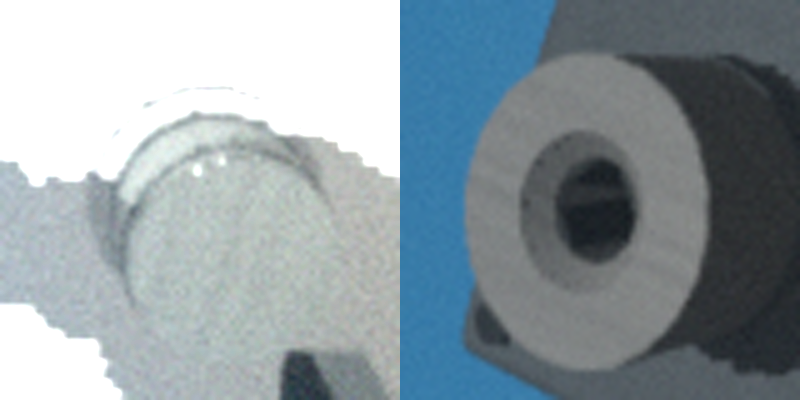

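Wrist, top and scene views agree to about 1–2 mm: the flat post is at (0.5445, 0.094) and the socket at (0.4755, -0.1795). I'll move above the post, then down.

apply_moves([
  [[20,24,16,0,0,0],[30,23.5,15,0,0,0],[30,0,0,0,0,0],[20,0,0,0,0,0],[0,0,0,0,0,0],[0,0,0,0,0,0]],
])

```text
t: 3.2
tool_pos: [0.5454, 0.0935, 0.1325]
orientation: [-0.082, 1.567, 0.082]
contact_force: [-0.5, 0.2, 1.2]
gripper_width: 0.702
```

```bash
python3 -c "
from h import *
goal([.5445,.094,.075],np.radians(96))
for n in ('wrist','scene'):
  im=eyes.capture(n); cv2.imwrite('pics/%s2.png'%n,cv2.convertScaleAbs(im,alpha=1.6))"
```

```text
t 3.2 pos [0.5454 0.0935 0.1325] F [-0.5097  0.2253  1.2121] w 0.702 j [ 0.463   0.3561 -0.3079  0.0005 -0.905  -1.9297]
axes x,y,z: [ 0.0019  0.0005 -1.    ] [-0.1043  0.9945  0.0003] [0.9945 0.1043 0.0019] yaw y 95.9867921185585
shift [57.5239  0.5572 -0.9489]
turn [-0.0002  0.0019 -0.0003]
```

View pics/wrist2.png

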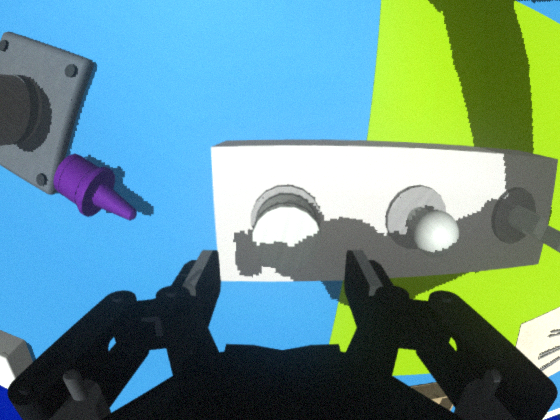

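The drum (columns 252–320) is centred between the fingers (about 218–348). Going down, then gripping.

apply_moves([
  [[20,0.5,-1,0,0,0],[20,0,0,0,0,0],[10,0,0,0,0,0],[7,0,0,0,0,0],[0,0,0,0,0,0],[0,0,0,0,0,0]],
])

```text
t: 4.05
tool_pos: [0.5443, 0.0946, 0.0749]
orientation: [-0.082, 1.568, 0.083]
contact_force: [-0.1, 0.3, -0.3]
gripper_width: 0.699
```

apply_moves([
  [[0,0,0,0,0,0],[0,0,0,0,0,0],[0,0,0,0,0,0],[0,0,0,0,0,0],[0,0,0,0,0,0],[0,0,0,0,0,0]],
], grip=1.0, grip_force=40)

```text
t: 4.8
tool_pos: [0.5443, 0.0947, 0.0751]
orientation: [-0.082, 1.568, 0.083]
contact_force: [-0.6, 0.1, 6.6]
gripper_width: 0.455
```

```bash
python3 -c "
from h import *
goal([.5445,.094,.2],np.radians(96))
im=eyes.capture('scene'); cv2.imwrite('pics/s3.png',cv2.resize(im[150:300,280:480],None,fx=4,fy=4,interpolation=cv2.INTER_CUBIC))"
```

```text
t 4.8 pos [0.5443 0.0947 0.0751] F [-0.5674  0.0991  6.6021] w 0.455 j [ 0.4658  0.427  -0.3711  0.0004 -0.7711 -1.9316]
axes x,y,z: [ 0.0015  0.0005 -1.    ] [-0.1051  0.9945  0.0003] [0.9945 0.1051 0.0015] yaw y 96.03030638580475
shift [-124.9081   -0.6968    0.2701]
turn [ 0.0005  0.0015 -0.0003]
```

View pics/s3.png

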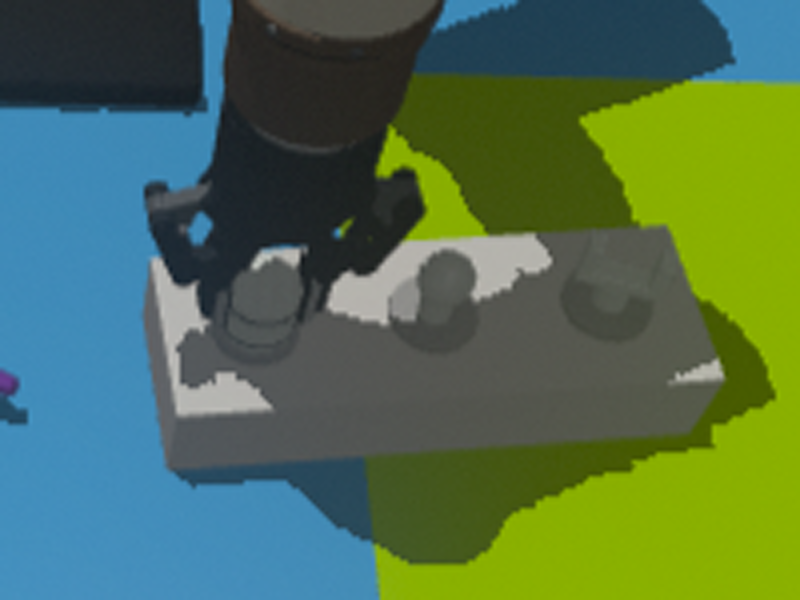

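Gripped, with an opening of 38.7 mm against the 40 mm drum. Lifting.

apply_moves([
  [[-8,0,0,0,0,0],[-14,0,0,0,0,0],[-20,0,0,0,0,0],[-28,0,0,0,0,0],[-28,0,0,0,0,0],[-22,0,0,0,0,0],[0,0,0,0,0,0]],
])

```text
t: 5.72
tool_pos: [0.5447, 0.0948, 0.1964]
orientation: [-0.081, 1.565, 0.084]
contact_force: [-0.7, -0.6, -1.8]
gripper_width: 0.456
```

```bash
python3 -c "
from h import *
goal([.4755,-.1795,.18],np.radians(96))
im=eyes.capture('scene'); cv2.imwrite('pics/s4.png',cv2.resize(im[110:300,250:480],None,fx=3,fy=3,interpolation=cv2.INTER_CUBIC))"
```

```text
t 5.725 pos [0.5447 0.0948 0.1964] F [-0.6831 -0.5558 -1.7754] w 0.456 j [ 0.4656  0.2888 -0.2268  0.0002 -1.0506 -1.9316]
axes x,y,z: [ 0.0041  0.0019 -1.    ] [-0.1046  0.9945  0.0015] [0.9945 0.1046 0.0043] yaw y 96.0068027279575
shift [  15.6345 -265.547   -97.5395]
turn [ 0.0001  0.0043 -0.0015]
```

View pics/s4.png

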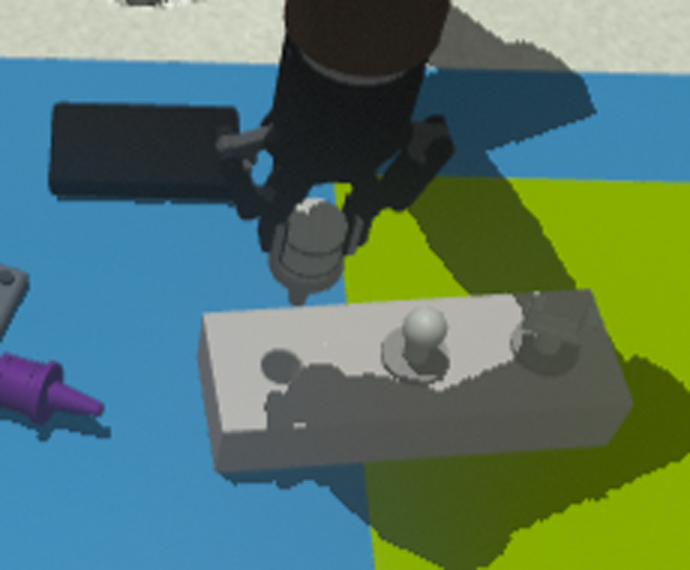

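The post is held upright and clear of the rack. Carrying it over to the grey stand.

apply_moves([
  [[0,-20,-7,0,0,0],[0,-35,-13,0,0,0],[0,-40,-15,0,0,0],[0,-40,-15,0,0,0],[0,-40,-15,0,0,0],[0,-40,-15,0,0,0],[0,-32,-12,0,0,0],[0,-18,-6,0,0,0],[0,0,0,0,0,0],[0,0,0,0,0,0]],
])

```text
t: 7.02
tool_pos: [0.4734, -0.1794, 0.1936]
orientation: [-0.082, 1.571, 0.082]
contact_force: [0.7, 0.5, -2.2]
gripper_width: 0.457
```

```bash
python3 -c "
from h import *
goal([.4755,-.1795,.14],np.radians(96))
im=eyes.capture('scene'); a=cv2.resize(im[110:260,140:300],None,fx=4,fy=4,interpolation=cv2.INTER_CUBIC)
cv2.imwrite('pics/s5.png',a);cv2.imwrite('pics/w5.png',eyes.capture('wrist'))"
```

```text
t 7.025 pos [ 0.4734 -0.1794  0.1936] F [ 0.6841  0.5032 -2.233 ] w 0.457 j [-0.0412  0.2169 -0.3344 -0.0003 -1.0211 -1.4251]
axes x,y,z: [-0.0016  0.0003 -1.    ] [-0.1042  0.9946  0.0005] [ 0.9946  0.1042 -0.0015] yaw y 95.97835302509624
shift [53.5887 -0.375   2.1791]
turn [-0.0004 -0.0015 -0.0005]
```

View pics/s5.png

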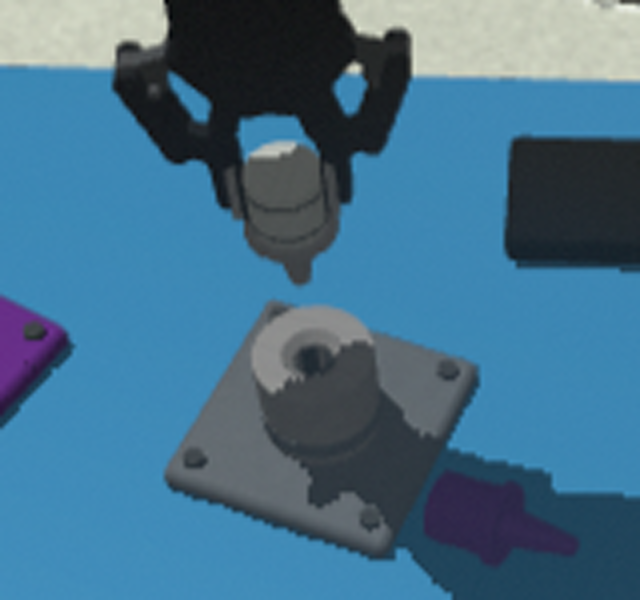

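View pics/w5.png

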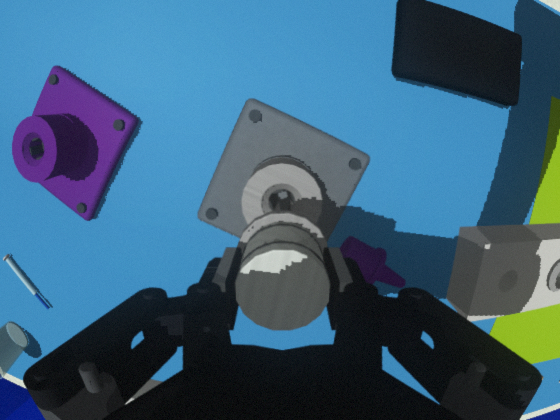

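```bash
python3 -c "
from h import *
# tip bottom centre, collar/drum features
print('tip',plane('scene',(300/4+140,277/4+110),.1366))
print('collar lower rim front',plane('scene',(291/4+140,264/4+110),.1786),'minus radius in x 24mm')
print('mouth',plane('scene',(313/4+140,355/4+110),.075))
"
```

```text
tip [ 0.4721 -0.1806  0.1366]
collar lower rim front [ 0.4983 -0.1775  0.1786] minus radius in x 24mm
mouth [ 0.4768 -0.1796  0.075 ]
```

The tip is at about (0.472, -0.181), within 1.5 mm of the tool axis, so the post is held straight. Correcting +2 mm in tool z and lowering.

apply_moves([
  [[20,0,2,0,0,0],[25,0,0,0,0,0],[15,0,0,0,0,0],[10,0,0,0,0,0],[5,0,0,0,0,0],[4,0,0,0,0,0],[0,0,0,0,0,0]],
])

```text
t: 8.0
tool_pos: [0.4761, -0.1792, 0.1154]
orientation: [-0.082, 1.569, 0.082]
contact_force: [0.1, 0.1, -1.3]
gripper_width: 0.46
```

```bash
python3 -c "
from h import *
goal([.4755,-.1795,.1005],np.radians(96))
im=eyes.capture('scene'); a=cv2.resize(im[130:260,150:290],None,fx=4,fy=4,interpolation=cv2.INTER_CUBIC)
cv2.imwrite('pics/s6.png',a)"
```

```text
t 8.0 pos [ 0.4761 -0.1792  0.1154] F [ 0.0549  0.1486 -1.318 ] w 0.46 j [-0.0405  0.31   -0.4332  0.     -0.8273 -1.4256]
axes x,y,z: [ 0.0003 -0.     -1.    ] [-0.1046  0.9945 -0.0001] [0.9945 0.1046 0.0003] yaw y 96.00239849679939
shift [14.9482 -0.2153 -0.6672]
turn [0.     0.0003 0.0001]
```

View pics/s6.png

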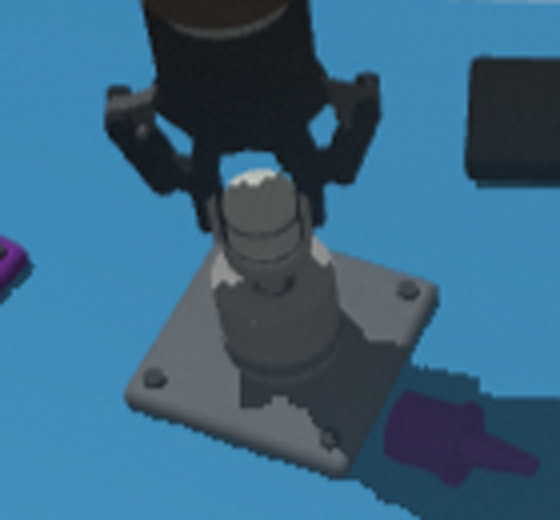

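The shank has entered the mouth with no contact force. Lowering further in small steps.

apply_moves([
  [[4,0,-0.5,0,0,0],[3,0,0,0,0,0],[3,0,0,0,0,0],[2,0,0,0,0,0],[0,0,0,0,0,0]],
])

```text
t: 8.68
tool_pos: [0.4753, -0.1792, 0.103]
orientation: [-0.082, 1.57, 0.082]
contact_force: [-0.3, -0.4, -2.0]
gripper_width: 0.457
```

```bash
python3 -c "
from h import *
goal([.4755,-.1795,.1005],np.radians(96))"
```

```text
t 8.675 pos [ 0.4753 -0.1792  0.103 ] F [-0.3309 -0.4377 -1.9801] w 0.457 j [-0.0406  0.326  -0.4485 -0.     -0.7971 -1.4254]
axes x,y,z: [-0.0008  0.0001 -1.    ] [-0.1046  0.9945  0.0001] [ 0.9945  0.1046 -0.0008] yaw y 96.00149957276571
shift [ 2.5463 -0.301   0.1952]
turn [ 0.     -0.0008 -0.0001]
```

apply_moves([
  [[2,0,0,0,0,0],[0,0,0,0,0,0]],
])

```text
t: 8.93
tool_pos: [0.4752, -0.1793, 0.1011]
orientation: [-0.082, 1.57, 0.082]
contact_force: [-0.7, -2.0, -1.6]
gripper_width: 0.457
```

apply_moves([
  [[0,0,0,0,0,0],[0,0,0,0,0,0],[0,0,0,0,0,0],[0,0,0,0,0,0]],
], grip=0.25)

```text
t: 9.43
tool_pos: [0.4758, -0.1792, 0.1015]
orientation: [-0.082, 1.569, 0.082]
contact_force: [0.2, -0.1, 0.4]
gripper_width: 0.746
```

```bash
python3 -c "
from h import *
goal([.4755,-.1795,.18],np.radians(96))
im=eyes.capture('scene'); a=cv2.resize(im[130:260,150:290],None,fx=4,fy=4,interpolation=cv2.INTER_CUBIC)
cv2.imwrite('pics/s7.png',a)"
```

```text
t 9.425 pos [ 0.4758 -0.1792  0.1015] F [ 0.2175 -0.123   0.4141] w 0.746 j [-0.0405  0.3282 -0.4501 -0.     -0.7918 -1.4254]
axes x,y,z: [ 0.0006 -0.     -1.    ] [-0.1047  0.9945 -0.0001] [0.9945 0.1047 0.0006] yaw y 96.01010210389028
shift [-78.5246  -0.281   -0.2451]
turn [0.0002 0.0006 0.0001]
```

View pics/s7.png

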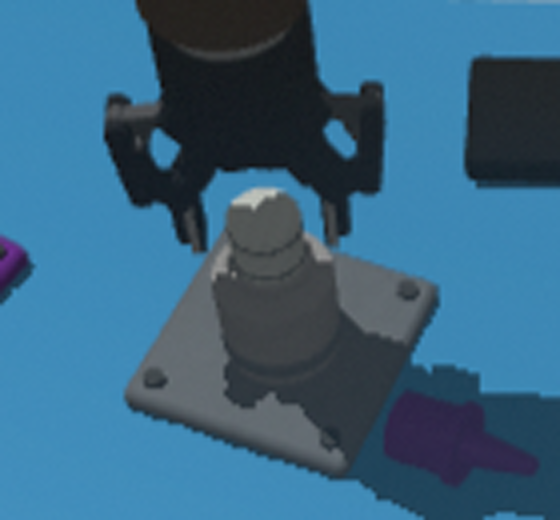

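The post is released and standing loosely in the socket with its collar just above the turret top. Raising straight up, then closing the fingers for the tap.

apply_moves([
  [[-12,0,0,0,0,0],[-25,0,0,0,0,0],[-25,0,0,0,0,0],[-12,0,0,0,0,0],[0,0,0,0,0,0]],
])

```text
t: 10.1
tool_pos: [0.4759, -0.1792, 0.1763]
orientation: [-0.082, 1.567, 0.082]
contact_force: [0.1, -0.0, 0.1]
gripper_width: 0.749
```

apply_moves([
  [[0,0,0,0,0,0],[0,0,0,0,0,0],[0,0,0,0,0,0],[0,0,0,0,0,0],[0,0,0,0,0,0]],
], grip=1.0)

```text
t: 10.72
tool_pos: [0.4755, -0.1792, 0.1752]
orientation: [-0.082, 1.57, 0.082]
contact_force: [-0.4, 0.2, 0.9]
gripper_width: -0.005
```

```bash
python3 -c "
from h import *
goal([.4755,-.1795,.130],np.radians(96))
im=eyes.capture('scene'); a=cv2.resize(im[120:250,150:290],None,fx=4,fy=4,interpolation=cv2.INTER_CUBIC)
im=eyes.capture('top'); b=cv2.resize(im[180:265,305:396],None,fx=4,fy=4,interpolation=cv2.INTER_CUBIC)
cv2.imwrite('pics/s8.png',a);cv2.imwrite('pics/t8.png',b);cv2.imwrite('pics/w8.png',eyes.capture('wrist'))"
```

```text
t 10.725 pos [ 0.4755 -0.1792  0.1752] F [-0.3785  0.1868  0.8737] w -0.005 j [-0.0405  0.2383 -0.3575  0.     -0.9753 -1.4254]
axes x,y,z: [-0.0003  0.     -1.    ] [-0.1047  0.9945  0.    ] [ 0.9945  0.1047 -0.0003] yaw y 96.00794457378407
shift [45.1619 -0.2908 -0.0319]
turn [ 0.0001 -0.0003 -0.    ]
```

View pics/s8.png

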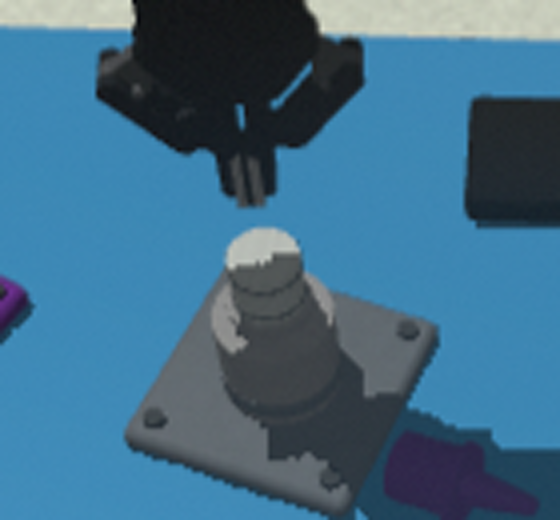

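View pics/w8.png

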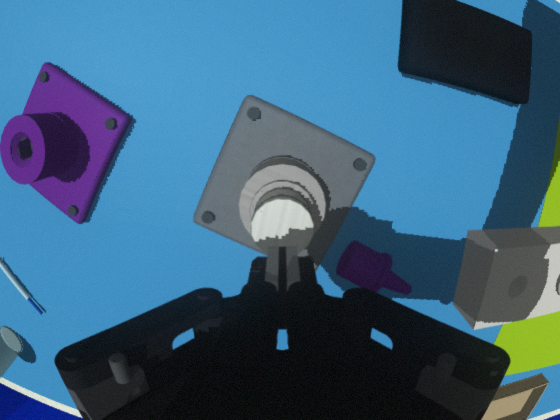

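The post stands in the socket (scene zoom, top disc centre about (263,259)). I'll measure its top centre and aim the tap there.

```bash
python3 -c "
from h import *
p=plane('scene',(263.5/4+150-.4,259/4+120-.4),.126);print(p)
goal([p[0],p[1],.130])"
```

```text
[ 0.4772 -0.1801  0.126 ]
t 10.875 pos [ 0.4756 -0.1792  0.1753] F [ 0.3321 -1.3221 -0.2261] w -0.001 j [-0.0405  0.238  -0.3573 -0.     -0.9754 -1.4254]
axes x,y,z: [ 0.  0. -1.] [-0.1046  0.9945  0.    ] [0.9945 0.1046 0.    ] yaw y 96.00444827940653
shift [45.3109 -1.0868  1.5428]
```

View pics/t8.png

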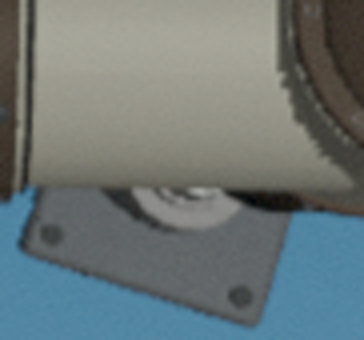

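apply_moves([
  [[15,-0.5,1,0,0,0],[15,0,0,0,0,0],[10,0,0,0,0,0],[5,0,0,0,0,0],[0,0,0,0,0,0]],
])

```text
t: 11.5
tool_pos: [0.4764, -0.1796, 0.1299]
orientation: [-0.082, 1.57, 0.082]
contact_force: [-0.7, -0.4, -0.8]
gripper_width: 0.001
```

apply_moves([
  [[1.5,0,0,0,0,0],[1.5,0,0,0,0,0],[1,0,0,0,0,0],[0,0,0,0,0,0]],
])

```text
t: 12.0
tool_pos: [0.4766, -0.1796, 0.1263]
orientation: [-0.082, 1.569, 0.082]
contact_force: [-0.2, 0.2, -0.3]
gripper_width: 0.002
```

apply_moves([
  [[1,0,0,0,0,0],[1,0,0,0,0,0],[0,0,0,0,0,0]],
])

```text
t: 12.38
tool_pos: [0.4772, -0.1799, 0.1253]
orientation: [-0.083, 1.568, 0.082]
contact_force: [-1.1, -0.5, 4.6]
gripper_width: -0.001
```

apply_moves([
  [[1,0,0,0,0,0],[1,0,0,0,0,0],[0,0,0,0,0,0]],
])

```text
t: 12.75
tool_pos: [0.4775, -0.18, 0.1239]
orientation: [-0.084, 1.567, 0.082]
contact_force: [-1.8, 0.5, 8.2]
gripper_width: -0.001
```

Contact at about z = 0.126 as expected, and the force is rising gently. Pressing on.

apply_moves([
  [[1,0,0,0,0,0],[1,0,0,0,0,0],[1,0,0,0,0,0],[0,0,0,0,0,0]],
])

```text
t: 13.25
tool_pos: [0.4779, -0.1801, 0.1218]
orientation: [-0.085, 1.566, 0.082]
contact_force: [-1.8, 1.5, 12.2]
gripper_width: -0.004
```

apply_moves([
  [[1,0,0,0,0,0],[1,0,0,0,0,0],[0,0,0,0,0,0]],
])

```text
t: 13.62
tool_pos: [0.4781, -0.1802, 0.1203]
orientation: [-0.085, 1.565, 0.082]
contact_force: [-3.3, 0.7, 14.5]
gripper_width: 0.0
```

apply_moves([
  [[1,0,0,0,0,0],[0,0,0,0,0,0]],
])

```text
t: 13.88
tool_pos: [0.4782, -0.1803, 0.1196]
orientation: [-0.085, 1.565, 0.082]
contact_force: [-3.8, 0.3, 16.8]
gripper_width: 0.002
```

apply_moves([
  [[1,0,0,0,0,0],[1,0,0,0,0,0],[0,0,0,0,0,0]],
])

```text
t: 14.25
tool_pos: [0.4785, -0.1804, 0.1182]
orientation: [-0.086, 1.565, 0.082]
contact_force: [-4.0, 0.9, 18.6]
gripper_width: -0.002
```

apply_moves([
  [[1,0,0,0,0,0],[0,0,0,0,0,0]],
])

```text
t: 14.5
tool_pos: [0.4785, -0.1804, 0.1175]
orientation: [-0.086, 1.564, 0.082]
contact_force: [-5.2, 1.9, 21.1]
gripper_width: 0.005
```

apply_moves([
  [[1,0,0,0,0,0],[0,0,0,0,0,0]],
])

```text
t: 14.75
tool_pos: [0.4785, -0.1805, 0.1174]
orientation: [-0.087, 1.564, 0.082]
contact_force: [-6.3, 1.9, 26.4]
gripper_width: 0.003
```

The force is now climbing about 5 N/mm with almost no travel, at z = 0.1174 (nominal flush 0.117). One more millimetre to confirm it has bottomed.

apply_moves([
  [[1,0,0,0,0,0],[0,0,0,0,0,0]],
])

```text
t: 15.0
tool_pos: [0.4785, -0.1805, 0.1173]
orientation: [-0.087, 1.564, 0.082]
contact_force: [-8.1, 4.2, 31.4]
gripper_width: 0.004
```

apply_moves([
  [[-5,0,0,0,0,0],[-10,0,0,0,0,0],[-25,0,0,0,0,0],[-35,0,0,0,0,0],[-35,0,0,0,0,0],[0,0,0,0,0,0]],
])

```text
t: 15.75
tool_pos: [0.4783, -0.1799, 0.2241]
orientation: [-0.083, 1.563, 0.082]
contact_force: [-0.4, 0.3, -0.8]
gripper_width: 0.001
```

```bash
python3 -c "
from h import *
goal([.4755,-.1795,.130],np.radians(96))
im=eyes.capture('scene'); a=cv2.resize(im[150:250,160:280],None,fx=6,fy=6,interpolation=cv2.INTER_CUBIC)
cv2.imwrite('pics/s9.png',a)"
```

```text
t 15.75 pos [ 0.4783 -0.1799  0.2241] F [-0.4064  0.3479 -0.7712] w 0.001 j [-0.0413  0.1933 -0.2827  0.0008 -1.0887 -1.4247]
axes x,y,z: [ 0.0061 -0.0009 -1.    ] [-0.1049  0.9945 -0.0016] [0.9945 0.105  0.006 ] yaw y 96.02423572277108
shift [94.1078  0.8444 -3.295 ]
turn [0.0004 0.006  0.0016]
```

View pics/s9.png

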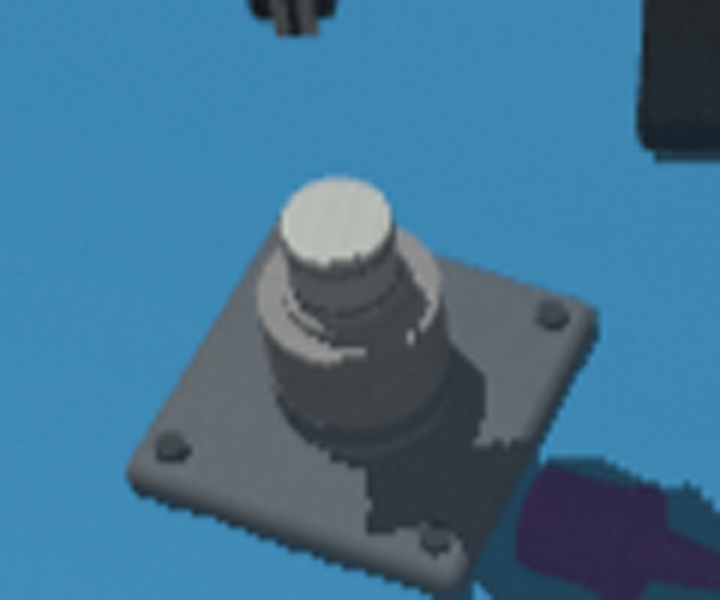

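It looks seated, and the gripper is clear. I'll swing the arm aside so the top camera can confirm height and tilt, and check the rack.

apply_moves([
  [[0,-40,0,0,0,0],[0,-50,0,0,0,0],[0,-50,0,0,0,0],[0,-50,-10,0,0,0],[0,-50,-10,0,0,0],[0,-40,-10,0,0,0],[0,0,0,0,0,0]],
])

```text
t: 16.68
tool_pos: [0.4745, -0.4632, 0.2182]
orientation: [-0.077, 1.573, 0.081]
contact_force: [0.2, 1.3, -0.3]
gripper_width: -0.005
```

```bash
python3 -c "
from h import *
goal([.4755,-.1795,.130])
for n,(x,y) in (('scene',(170,160)),('top',(312,180))):
  im=eyes.capture(n); cv2.imwrite(f'pics/{n}10.png',im); cv2.imwrite(f'pics/{n}10z.png',cv2.resize(im[y:y+75,x:x+100],None,fx=8,fy=8,interpolation=cv2.INTER_CUBIC))"
```

```text
t 16.675 pos [ 0.4745 -0.4632  0.2182] F [ 0.2027  1.2751 -0.3425] w -0.005 j [-0.5302  0.4604  0.095  -0.0003 -1.2099 -0.9399]
axes x,y,z: [-0.0038  0.0025 -1.    ] [-0.1004  0.9949  0.0029] [ 0.9949  0.1004 -0.0035] yaw y 95.76442190261353
shift [ 88.8941 281.9465  29.845 ]
```

View pics/top10.png

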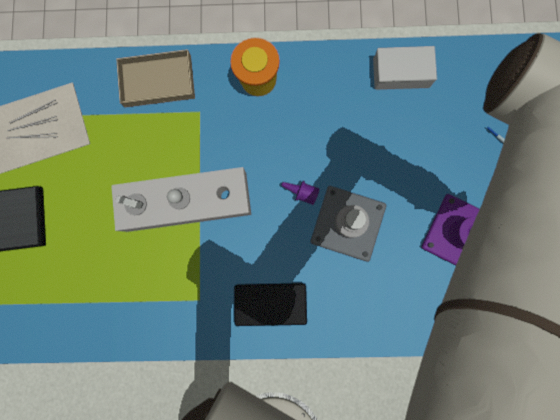

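View pics/top10z.png

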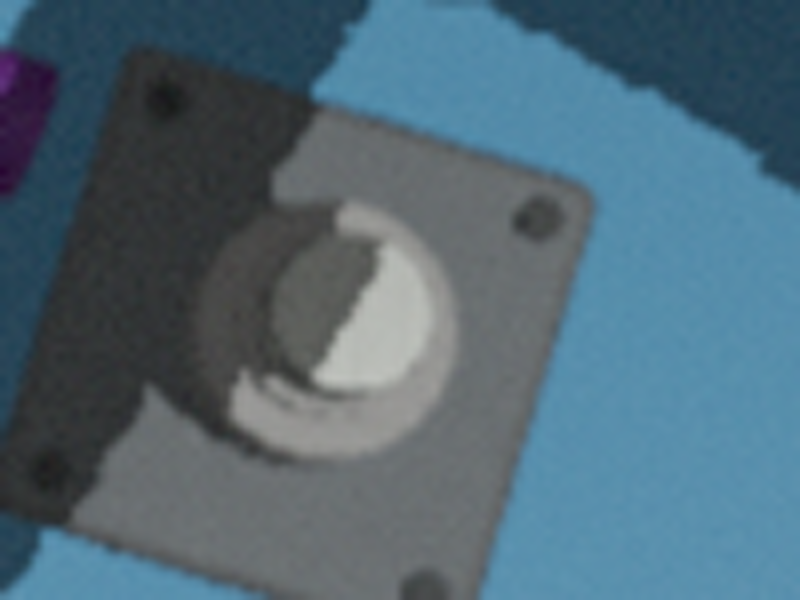

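View pics/scene10z.png

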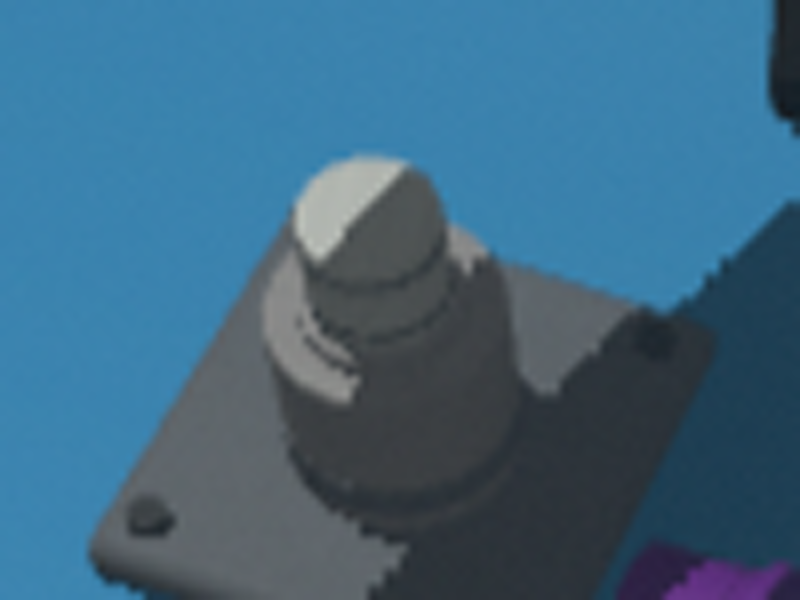

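View pics/scene10.png

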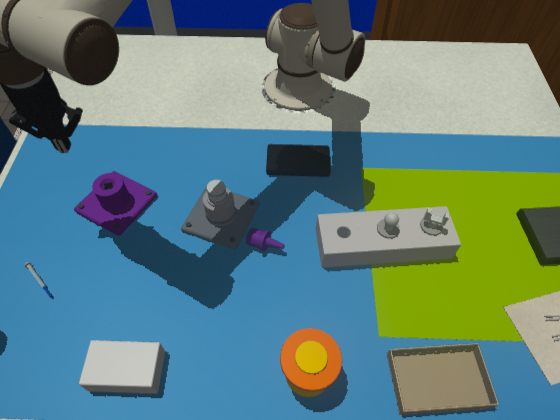

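```bash
python3 -c "
from h import *
pt,ps=(355.7,218.7),(215.85,187.0)
print('drum top',tri([('top',pt),('scene',ps)]),plane('top',pt,.117),plane('scene',ps,.117))
# turret top now
print('turret', plane('top',((195+458)/16+312-.4,(200+462)/16+180-.4),.075))
"
```

```text
drum top [ 0.4761 -0.1801  0.1156] [ 0.4759 -0.1794  0.117 ] [ 0.4772 -0.1803  0.117 ]
turret [ 0.4747 -0.1791  0.075 ]
```

The drum top triangulates to z = 0.1156. The same two views read 1.5 mm low on the known rack and turret heights, so the corrected height is 0.117, which is flush. It is centred on the socket within about 1.5 mm. Ball and fork are still in the rack. Handing in.

```bash
python3 -c "
from station import monitor,hand_in
print(monitor.get_state()['t']); print(hand_in())"
```

```text
16.775
the job is handed in; nothing more can be done
None
```

The flat post is out of the rack and locked in the grey stand's socket with its collar flush. I handed the job in at 16.8 s. I set the post loosely in the socket, let go, backed off, and then pressed it down from above with the closed fingers.

**Seating:** The push took about 5 N at first and 21 N near the end. It then hit a hard stop at z = 0.117, with a peak of 31 N at the wrist.

**Last checks:**
- **Height:** the drum top triangulated to 0.1156 m. Both views read about 1.5 mm low on known heights, so that is about 0.117 m, which is flush.
- **Centring:** the post is within about 1.5 mm of the socket centre, and I saw no tilt.
- **Rack:** the ball and fork posts still stand in it.
- **Robot:** it was clear of everything when I handed in.

**Unexplained:** The purple look-alike post seemed to be standing in the first pictures. It was already lying on its side at 2.4 s, before the gripper had gone down to anything. No contact was felt up to then, and it stayed on the table.

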